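Free the stuck tube carriage and run it home in the analyser's loader

TASK

The tube carriage of the blood analyser's loader is stuck in its parked place. Push it by its upright tab along the rail until it breaks free, then run it on under the hood until it rests firmly against the end stop hidden in there, without ramming the stop. With the carriage left there, press the start button on top of the hood all the way down and let go, and do not disturb the drum, the jar and the tube rack standing around.

Things in the scene. Friction and masses are not known exactly. Their poses are not given: they have to be found in the camera images.
- loader: White flat loader bed fixed on the bench, 130 mm wide (its x), 430 mm long (its y, from -300 to +130 mm), 14 mm thick, with two steel rails along y, tops 26 mm above the bench. Origin at bench height on the rails' middle line. The carriage slides straight along its +y, against about 4 N of friction, and stays where it is left.
- carriage: Teal box 98 mm wide (x), 104 mm long (y), on the rails, full of capped tubes (tops 104 mm above the bench), with a flat tail behind (-y) that carries the push tab. 0.8 kg. Origin mid-box, 26 mm above the bench; axes as the loader's. A sprung detent holds it: 8 to 20 N along +y over the first 10 to 20 mm, then it is free; the end stop comes 100 to 160 mm from the start.
- tab (a point): Middle of the top edge (94 mm above the bench) of the upright aluminium push tab: a plate 45 mm wide (carriage x), 8 mm thick (carriage y), standing free above the flat tail (38 mm above the bench) on the carriage's middle line, with 97 mm of room to the teal box and open space behind. It always stays outside the hood.
- hood: Cream tunnel-shaped hood over the +y end of the rails, fixed, 136 mm wide (x), 170 mm long (y), 118 mm high. Origin at bench height, middle of its open (-y) mouth; axes as the loader's. Inside, hidden, at an unknown depth, is the end stop: a rubber buffer on a stiff spring (3 N per mm). A push of 8 to 15 N on the tab seats the carriage on it; over 20 N on the stop is ramming.
- start_top (a point): Centre of the top face of the start button, a light round push button of 32 mm diameter on the roof of the hood, 75 mm behind the hood's mouth; its axis is vertical.
- start (a joint): How far the start button is pressed, m: 0 up, 0.006 fully down (about 5 N); springs back when let go.
- drum: Bystander: loose steel drum with lid, 106 mm diameter, 92 mm high. Origin at the centre of its underside.
- jar: Bystander: loose specimen jar, 56 mm diameter, 65 mm high, on the robot's side of the loader. Origin at the centre of its underside.
- tuberack: Bystander: loose teal tube rack, 60 by 110 mm, 73 mm high. Origin at the centre of its underside.
There are look-alikes about, which are no part of the job. Of the things like the hood, leave any that is pink or yellow; of the rest the smaller one is meant.

How it is judged:
By the outcome, as a careful person would: the job done as asked, in the order asked, and still so for the second after the job is handed in, with the robot touching nothing.
It also fails if it takes over 64 s, if anything falls off the work surface, if the arm or the gripper's body presses on something with over 40 N, if the wrist force passes 120 N, or if a joint passes its speed limit or range.

ROBOT

A 6-joint arm with a two-finger parallel gripper is mounted at the origin on the work surface. World frame = base frame: x ahead of the robot, y to its left, z up, the work surface at z = 0. Lengths are in m, angles in rad, forces in N, time in s.
With the tool pointing down it reaches from about 0.325 to 0.775 m from the base axis. Payload 5.5 kg.
Tool frame: the origin (TCP) lies at the centre of the arm's flange, where the gripper is bolted on; the fingertips stand 173 mm ahead of it and the grasp point (between the pads) lies 155 mm ahead of it; z points along the fingers, y is the direction in which the jaws open and shut (so a half turn about z gives the same grasp; the last joint's range is limited). The gripper opens to 85 mm and grips with 20 to 120 N. Pads are 22 mm wide; open, the fingers measure 114 mm over their backs; the gripper's body (76 mm by 85 mm) begins 54 mm behind the grasp point. The pads swing forward as they close: fully open they stand 13 mm farther back than shut.
Start: joints at [1.179, 0.091, 1.231, -0, 1.82, -0.057], TCP at [0.197, 0.567, 0.405] pointing down, gripper open.
Joint ranges: [-2.87, 2.87], [-0.86, 2.18], [0.17, 2.46], [-1.51, 4.65], [0.06, 2.69], [-2.65, 2.65]. Speed limits (rad/s): [2.57, 2.57, 3.01, 3.14, 3.14, 3.14].

INTERFACE

Orientations are given as a unit quaternion [x, y, z, w].
In Python, from plant import read_state, snapshot, camera_info, bot gives the robot as it stands.
- The arm moves only by the tool jog_arm, never from a script. Its argument "rows" is a list of rows, each an object of numbers: "tx", "ty", "tz": the shift along the world's x, y, z in cm; "twist": the turn about the world's z in rad. A call has 1 to 10 rows; each row is the pose to reach, as a shift and turn from the pose measured when the call began; what a row does not reach only later rows make up. A row lasts 1/10 s, in which the tool goes at most 50 mm and 8.59 degrees, less where a joint would pass 70% of its speed; a pose out of reach is approached as far as the arm can. A call with a gripper value outside its range is refused whole. "fingers" is the finger opening in cm, from 0 to 8.54, set as the call begins (left out, the last holds). The fingers move at their own pace and stop on an object; the grip force is fixed at half the most. Time passes only in rows, so rows that repeat a pose let the fingers close. It gives the time, the measured TCP pose, the force and the opening at its end, in the units of the state.
- read_state(): the state, without advancing time (a new reading comes with each control period).
- snapshot(name): name is "scene" or "top" or "wrist"; returns (picture, depth): 384x512x3 uint8, blue, green, red; 384x512 float32, m along the optical axis (not along the pixel's ray), 0 where there is no reading.
- camera_info(name): a dict with "fx", "fy", "cx", "cy" (pixels), "k1" (the pictures are not rectified: a ray, as slopes to the right and down, at radius r is drawn at 1 + k1 r^2 times it, then the intrinsics apply), "rvec" (rotation vector, rad) and "tvec" (3), from world to camera coordinates, as OpenCV has them. Camera axes: x right, y down, z forward; pixel columns grow to the right and rows downward; lengths in m; the calibration is good to about 2 mm. A picture is of the moment at which its call begins: read the wrist's pose just before it. camera_info takes no time and is no camera call; for the wrist camera it gives the pose at the moment of the call.
- bot.hand_in(): hands the job in, once; it reports no verdict.
The state is a dict: "time_s": time; "joint_positions": joint angles; "dq": joint speeds; "effort": joint torques, N m; "tcp_pos": TCP position; "ee_rot": TCP orientation; "force": force on the tool from outside, world axes, zero at the start; "torque": the same for the moment, N m; "opening": finger opening in m.
Only numpy, scipy, OpenCV 4.12 (cv2) and the standard library are available. Lean on these libraries where they do the work, as an engineer would, in place of code of your own. Each camera call takes 0.05 s, during which the arm holds its last target.

## Working session

There is one attempt and no reset: what is moved stays moved. The work goes in short steps, Python scripts to look and compute and a tool call to move; the robot and the scene stay as the last step left them, time stands still between calls to the robot, and variables do not carry over. Pictures are saved under pics/ and viewed, and the job is handed in when it is done.

Besides the shell and the picture viewer there is one more tool, called after ">>>" in YAML: its name, and indented under it one key for each argument. jog_arm: Moves the arm, as the interface text tells. Its arguments: {"type":"object","properties":{"rows":{"type":"array"},"fingers":{"type":"number"}},"required":["rows"]}

```bash
mkdir -p pics; ls; python3 - <<'E'
from plant import *
import cv2,numpy as np
s=read_state();print(s)
for n in ["scene","top","wrist"]:
    c=camera_info(n);print(n,c)
    p,d=snapshot(n);cv2.imwrite(f"pics/{n}0.png",p);np.save(f"{n}0.npy",d)
    np.savez(f"{n}0.npz",p=p,d=d,c=np.array([c],dtype=object))
E
```

```text
pics
{'time_s': 0.0, 'joint_positions': array([ 1.17932257e+00,  9.18271871e-02,  1.23192259e+00, -1.01454424e-05,
        1.81983638e+00, -5.66773605e-02]), 'dq': array([ 0.00022307, -0.00076397,  0.00014793,  0.00013224,  0.000319  ,
        0.00033768]), 'effort': array([-2.28772435e-03, -4.58731949e+01, -4.18023062e+01, -2.46474910e-04,
        1.18087587e-02,  3.64199150e-05]), 'tcp_pos': array([0.1971505 , 0.56672352, 0.40354879]), 'ee_rot': array([ 1.66618630e-01,  9.86020912e-01, -9.72923492e-04, -2.16688342e-04]), 'force': array([ 1.19316188, -0.26909455, -0.11852439]), 'torque': array([0.01701618, 0.05325065, 0.05273524]), 'opening': 0.08546730477215846}
scene {'fx': 406.2929209363255, 'fy': 406.2929209363255, 'cx': 254.5839436424309, 'cy': 192.45448166542246, 'k1': 0.03210440703500557, 'rvec': array([-0.01126774,  2.99596929, -0.90038719]), 'tvec': array([0.52536994, 0.21388198, 1.18630056])}
top {'fx': 356.6834226324503, 'fy': 356.6834226324503, 'cx': 260.42938170311106, 'cy': 197.73557226747548, 'k1': 0.007328177789966133, 'rvec': array([ 2.16173437, -2.15887876,  0.12897116]), 'tvec': array([-0.18025137,  0.53588566,  0.97986971])}
wrist {'fx': 320.18548374286456, 'fy': 320.18548374286456, 'cx': 255.6464612015903, 'cy': 196.6839513333198, 'k1': 0.015452274245511363, 'rvec': array([-2.36917168, -1.68352017, -0.23064612]), 'tvec': array([-0.59784038, -0.03405097,  0.37848095])}
```

View pics/scene0.png

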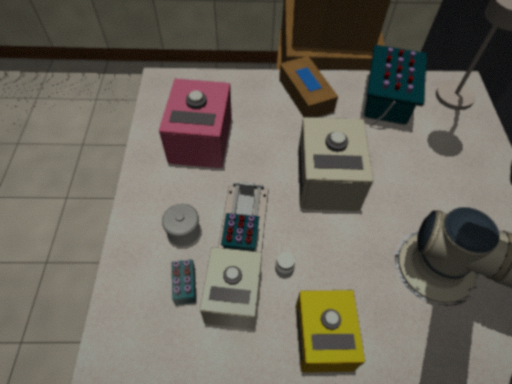

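View pics/top0.png

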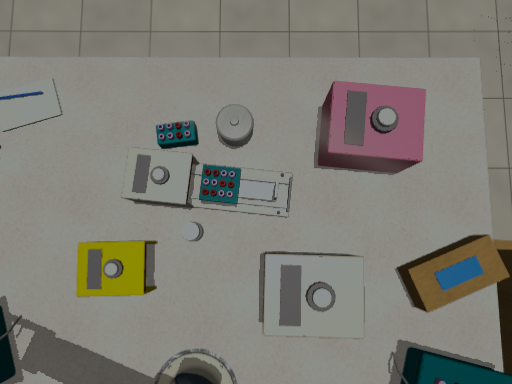

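View pics/wrist0.png

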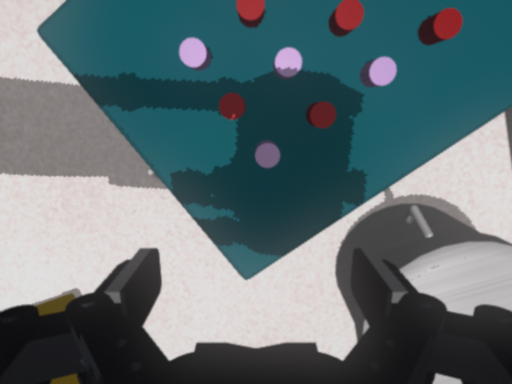

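Hood candidates in the top picture are pink (375,125), yellow (112,268), large cream (315,295) and small cream (158,177). Pink and yellow are excluded. Of the two cream ones, the small one at (158,177) is meant, and it is also the one with the rails and the teal carriage. I'll confirm it in an enlarged crop.

```bash
cat > h.py <<'E'
import cv2,numpy as np
def load(n):
    z=np.load(n,allow_pickle=True);return z['p'],z['d'],z['c'][0]
def ray(c,uv):
    K=np.array([[c['fx'],0,c['cx']],[0,c['fy'],c['cy']],[0,0,1]])
    q=cv2.undistortPoints(np.array(uv,float).reshape(-1,1,2),K,np.array([c['k1'],0,0,0,0.])).reshape(-1,2)
    R=cv2.Rodrigues(c['rvec'])[0];o=-R.T@c['tvec']
    return o,np.c_[q,np.ones(len(q))]@R
def plane(c,uv,z):
    o,d=ray(c,uv);return o+d*((z-o[2])/d[:,2])[:,None]
def pts(c,d):
    h,w=d.shape;u,v=np.meshgrid(np.arange(w),np.arange(h))
    o,r=ray(c,np.c_[u.ravel(),v.ravel()]);return (o+r*d.reshape(-1,1)).reshape(h,w,3)
E
python3 - <<'E'
from h import *
p,d,c=load("top0.npz")
cv2.imwrite("pics/c1.png",cv2.resize(p[95:250,110:310],None,fx=4,fy=3.85,interpolation=cv2.INTER_CUBIC))
P=pts(c,d)
for uv in [(158,155),(175,200),(160,175),(192,231),(235,120),(177,135),(220,185),(260,190),(275,190),(285,205),(300,230)]:
    print(uv,P[uv[1],uv[0]].round(3))
np.set_printoptions(linewidth=200)
# height map crop
print((P[165:216:3,185:300:4,2]*1000).round(0).astype(int))
p,d,c=load("scene0.npz")
cv2.imwrite("pics/c2.png",cv2.resize(p[170:335,150:310],None,fx=3.6,fy=3.6,interpolation=cv2.INTER_CUBIC))
E
```

```text
(158, 155) [0.639 0.09  0.118]
(175, 200) [0.52  0.042 0.115]
(160, 175) [0.581 0.077 0.14 ]
(192, 231) [0.441 0.006 0.065]
(235, 120) [ 0.743 -0.11   0.093]
(177, 135) [0.706 0.052 0.074]
(220, 185) [ 0.565 -0.07   0.08 ]
(260, 190) [ 0.558 -0.178  0.036]
(275, 190) [ 0.549 -0.218  0.095]
(285, 205) [ 0.516 -0.25   0.025]
(300, 230) [ 0.446 -0.294 -0.001]
[[ 119  120   16   16   14   83   82   81   13   11    3    0    3    0    1    1   -2   -3    2    0    0    0   -1    1   -2    2   -3   -2   -2]
 [ 117  121   12   14   19   80   82   84   82   86   83   85   87   83   13   12   10    2   -2    0    3    1    2    1    2    4    2    2   -4]
 [ 119  117   24   23   27  104  102  104  103  102  102   85  102   85   18   16   14   16   15   14   12   15   14   13    0   -1    4   -1    0]
 [ 120  115   13   20   23   83   93   85  105  105  102  106  105   81   14   14   12   13   12   17 1037   17   11   15   21   12   14    5    1]
 [ 119  115   11   15   12   83   85   80   82   85   85   82   89   86   26   25   23   25   26   24   28   16   14   18   16   13   18    1    0]
 
[... 1075 characters left out ...]
6   82   86   81   82   84   79   28   27   26   25   26   25   15   13   16   11   11   13   30    2    0]
 [ 111 1037   13   12   12   15   15   13   12   16   12   15   12   14   17   15   16   24   28   24   26   27   26   25   27   27   27   -1   -1]
 [  -2   15    7    7   13   12   14   13   14   13   12   15   16   13   14   15   15   15   16   11   13   14   15   17   24   27    0    2   -1]
 [  -1    3    0    0    3   -2    0    3    2    1    8   14   14   15   14   14   12   15   11   14   16   17   16   15   14   17    1 1037    1]
 [   1   -1   -2   -1    0   -1    2    0   -2   -2    2    2   -1    1   -1    4    0    5 1037   13   14   12   16   13   14   14   -1   -3    0]]
```

View pics/c1.png

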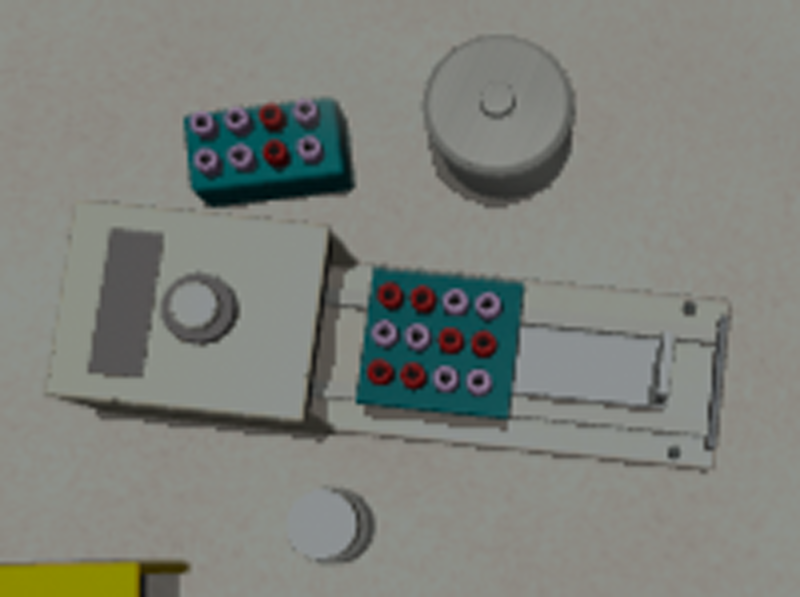

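View pics/c2.png

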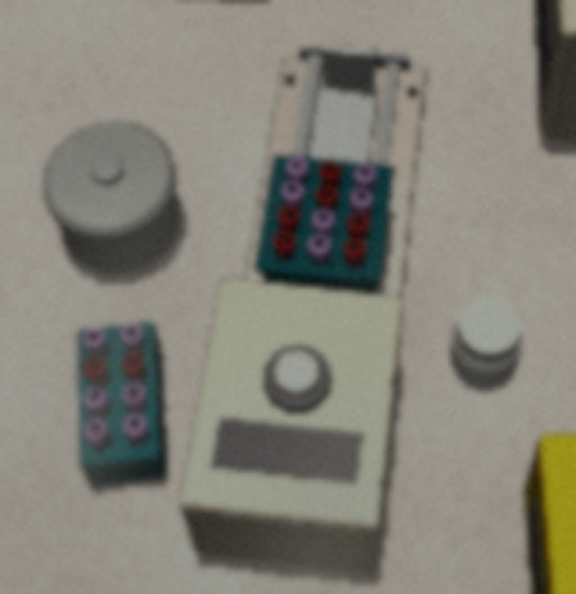

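The crop shows the small cream hood over the rails. The carriage is outside the mouth, the tab is at top pixel about (276,191), and the button is at about (160,175). Next come exact positions.

```bash
python3 - <<'E'
from h import *
p,d,c=load("top0.npz")
cor=plane(c,[(192.5,154.2),(186.3,203.6),(121.8,197.6),(130,147.7)],.118);print(cor.round(4))
print([np.linalg.norm(cor[i]-cor[(i+1)%4]).round(4) for i in range(4)])
m=(cor[0]+cor[1])/2;b=(cor[2]+cor[3])/2;a=(b-m)[:2];print("mouth",m,"dir deg",np.degrees(np.arctan2(a[1],a[0])))
P=pts(c,d);H=P[...,2]
M=((H>.085)&(H<.1)&(P[...,1]<-.19)&(P[...,1]>-.26)&(P[...,0]>.5)&(P[...,0]<.6))
q=P[M];print("tab",len(q),q.mean(0),q.min(0),q.max(0)); v,u=np.where(M);print(u.min(),u.max(),v.min(),v.max())
# button
M=((H>.122)&(H<.16)&(abs(P[...,0]-.58)<.04)&(abs(P[...,1]-.077)<.04))
print("btn",M.sum(),P[M].mean(0),np.percentile(P[M][:,2],[5,50,95]))
top=M&(H>np.percentile(P[M][:,2],50)-.005);print(P[top].mean(0),P[top].min(0),P[top].max(0))
# teal top box, hsv
hsv=cv2.cvtColor(p,cv2.COLOR_BGR2HSV);T=((hsv[...,0]>80)&(hsv[...,0]<100)&(hsv[...,1]>100)).astype(np.uint8)
n,l,s,ce=cv2.connectedComponentsWithStats(T)
for i in range(1,n):
    if s[i,4]>200: print(s[i],ce[i],plane(c,[ce[i]],.078).round(3))
# box
bx=(abs(H-.083)<.006)&(P[...,0]>.48)&(P[...,0]<.65)&(P[...,1]<.01)&(P[...,1]>-.16)
r=cv2.minAreaRect(P[bx][:,:2].astype(np.float32)*1000);print("box",r)
lo=(abs(H-.014)<.006)&(P[...,0]>.46)&(P[...,0]<.66)&(P[...,1]<.03)&(P[...,1]>-.3)
r=cv2.minAreaRect(P[lo][:,:2].astype(np.float32)*1000);print("loader",r)
for n,cc,r in (("drum",(.743,-.11),.07),("jar",(.441,.006),.045),("rack",(.706,.052),.08)):
    M=(H>.05)&(np.hypot(P[...,0]-cc[0],P[...,1]-cc[1])<r)&~((abs(H-.118)<.015));q=P[M];print(n,q.min(0).round(3),q.max(0).round(3))
R=cv2.Rodrigues(camera_info("wrist")["rvec"])[0] if 0 else None
E
```

```text
[[ 0.6409 -0.0007  0.118 ]
 [ 0.5103  0.0123  0.118 ]
 [ 0.5257  0.1796  0.118 ]
 [ 0.6581  0.1643  0.118 ]]
[np.float64(0.1313), np.float64(0.168), np.float64(0.1333), np.float64(0.1658)]
mouth [0.57562644 0.00580775 0.118     ] dir deg 84.39765887681493
tab 52 [ 0.55272464 -0.22117224  0.09371855] [ 0.53070292 -0.22651314  0.08846635] [ 0.57397987 -0.21562585  0.09709125]
274 278 181 197
btn 276 [0.58382066 0.08021532 0.13393577] [0.12664487 0.13185362 0.14205751]
[0.58399636 0.08042663 0.1345343 ] [0.56185295 0.05844421 0.1270112 ] [0.60695466 0.10560385 0.14370696]
[156 122  42  27 600] [177.43833333 136.51833333] [[0.701 0.05  0.078]]
[199 165  42  39 865] [220.32485549 184.58265896] [[ 0.566 -0.07   0.078]]
[  0 335  15  48 501] [  5.48103792 360.05988024] [[0.112 0.471 0.078]]
[ 403  348  109   36 2470] [447.68137652 369.97368421] [[ 0.089 -0.658  0.078]]
box ((579.9664916992188, -55.788047790527344), (133.25750732421875, 116.460205078125), 83.82379150390625)
loader ((540.3243408203125, -116.82664489746094), (294.7191162109375, 180.3802490234375), 83.38245391845703)
drum [ 0.69  -0.159  0.05 ] [ 0.795 -0.055  0.096]
jar [ 0.42  -0.013  0.051] [0.466 0.037 0.07 ]
rack [0.644 0.002 0.05 ] [0.754 0.118 0.097]
```

```bash
python3 - <<'E'
from h import *
p,d,c=load("top0.npz");P=pts(c,d);H=P[...,2]
a=np.array([.197,.567]);b=np.array([.548,-.262])
for n,l in(("",.12),):
  t=((P[...,:2]-a)@(b-a))/((b-a)@(b-a)); D=np.linalg.norm(P[...,:2]-(a+t[...,None]*(b-a)),axis=-1)
  m=(D<.12)&(t>-.05)&(t<1.1)&(H<.8)&(d>0)
  for lo in np.arange(0,1.1,.1):
    k=m&(t>=lo)&(t<lo+.1);print(lo.round(1),np.percentile(H[k],99.5).round(3) if k.any() else None)
w=load("wrist0.npz")[2];R=cv2.Rodrigues(w['rvec'])[0];print("cam pos",-R.T@w['tvec'])
E
```

```text
0.0 0.074
0.1 0.004
0.2 0.004
0.3 0.122
0.4 0.141
0.5 0.121
0.6 0.12
0.7 0.119
0.8 0.107
0.9 0.095
1.0 0.03
cam pos [0.1307764 0.5885247 0.3719632]
```

>>> jog_arm:
  rows:
    - {"tx": 2,"ty": -4.7,"tz": 0,"twist": 0.1}
    - {"tx": 4,"ty": -9.4,"tz": 0,"twist": 0.2}
    - {"tx": 6,"ty": -14.1,"tz": 0,"twist": 0.236}
    - {"tx": 8,"ty": -18.8,"tz": 0,"twist": 0.236}
  fingers: 0

```text
time_s: 0.55
tcp_pos: [0.2757, 0.381, 0.4032]
ee_rot: [0.048, 0.999, -0.001, -0.0]
force: [1.4, 0.3, -0.4]
opening: 0.0279
```

>>> jog_arm:
  rows:
    - {"tx": 2,"ty": -4.5}
    - {"tx": 4,"ty": -9}
    - {"tx": 6,"ty": -13.5}
    - {"tx": 8,"ty": -18}
    - {"tx": 10,"ty": -22.5}
    - {"tx": 12,"ty": -27}
    - {"tx": 14,"ty": -31.5}
    - {"tx": 16,"ty": -36}
    - {"tx": 18,"ty": -40.5}
    - {"tx": 19,"ty": -45}

```text
schema error: expected keys tx, ty, tz, twist
```

>>> jog_arm:
  rows:
    - {"tx": 2,"ty": -4.5,"tz": 0,"twist": 0}
    - {"tx": 4,"ty": -9,"tz": 0,"twist": 0}
    - {"tx": 6,"ty": -13.5,"tz": 0,"twist": 0}
    - {"tx": 8,"ty": -18,"tz": 0,"twist": 0}
    - {"tx": 10,"ty": -22.5,"tz": 0,"twist": 0}
    - {"tx": 12,"ty": -27,"tz": 0,"twist": 0}
    - {"tx": 14,"ty": -31.5,"tz": 0,"twist": 0}
    - {"tx": 16,"ty": -36,"tz": 0,"twist": 0}
    - {"tx": 18,"ty": -40.5,"tz": 0,"twist": 0}
    - {"tx": 19,"ty": -45,"tz": 0,"twist": 0}

```text
time_s: 1.55
tcp_pos: [0.4663, -0.0712, 0.4027]
ee_rot: [0.049, 0.999, -0.001, -0.0]
force: [0.5, 0.8, 0.1]
opening: -0.0001
```

>>> jog_arm:
  rows:
    - {"tx": 2,"ty": -4.5,"tz": 0,"twist": 0}
    - {"tx": 4,"ty": -9,"tz": 0,"twist": 0}
    - {"tx": 6,"ty": -13.5,"tz": 0,"twist": 0}
    - {"tx": 8.2,"ty": -17.5,"tz": 0,"twist": 0}
    - {"tx": 8.2,"ty": -19.5,"tz": 0,"twist": 0}
    - {"tx": 8.2,"ty": -19.5,"tz": 0,"twist": 0}
    - {"tx": 8.2,"ty": -19.5,"tz": 0,"twist": 0}

```text
time_s: 2.25
tcp_pos: [0.548, -0.2659, 0.4025]
ee_rot: [0.049, 0.999, -0.0, -0.001]
force: [-0.1, -0.2, 0.3]
opening: 0.0002
```

```bash
python3 - <<'E'
from plant import *
import cv2,numpy as np
for n in ["wrist","top"]:
    c=camera_info(n);p,d=snapshot(n);cv2.imwrite(f"pics/{n}1.png",p)
    np.savez(f"{n}1.npz",p=p,d=d,c=np.array([c],dtype=object))
E
```

```text
(no output)
```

View pics/wrist1.png

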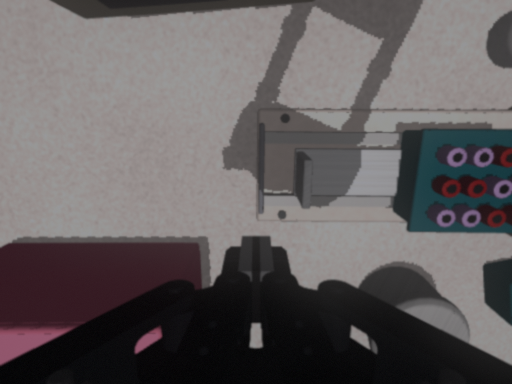

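The wrist view shows the tab top at about (307,178) with the loader aligned to the image. The pink block at (100,340) is nearby, so I'll check its distance and the tab position.

```bash
python3 - <<'E'
from h import *
p,d,c=load("top0.npz");P=pts(c,d);H=P[...,2]
m=(H>.1)&(P[...,1]<-.28)&(P[...,0]>.55)&(H<.6);q=P[m];print("pink",q.min(0).round(3),q.max(0).round(3))
p,d,c=load("wrist1.npz");P=pts(c,d);H=P[...,2]
M=(H>.084)&(H<.102)&(P[...,1]<-.17)&(P[...,1]>-.27)&(P[...,0]>.5)&(P[...,0]<.6)
q=P[M];print("tab",len(q),np.percentile(q,[3,50,97],axis=0).round(4),(q.min(0)+q.max(0))/2)
r=cv2.minAreaRect(q[:,:2].astype(np.float32)*1000);print(r)
M=(abs(H-.104)<.03)&(P[...,1]>-.14)&(P[...,1]<-.0)&(P[...,0]>.5)&(P[...,0]<.63)
m=(H>.1)&(P[...,1]<-.28)&(H<.3)&(P[...,0]>.6);print("pink",P[m].min(0),P[m].max(0))
R=cv2.Rodrigues(c['rvec'])[0];print("cam",-R.T@c['tvec'])
E
```

```text
pink [ 0.613 -0.599  0.1  ] [ 0.823 -0.346  0.201]
tab 501 [[ 0.5271 -0.2269  0.0854]
 [ 0.5473 -0.2222  0.0929]
 [ 0.5689 -0.2169  0.0943]] [ 0.54847845 -0.22185562  0.0896653 ]
((548.4517822265625, -221.61920166015625), (8.23225212097168, 44.147281646728516), 83.92318725585938)
pink [ 0.61559134 -0.51532391  0.1000125 ] [ 0.65188779 -0.34832678  0.16609099]
cam [ 0.47812248 -0.25998692  0.37093886]
```

>>> jog_arm:
  rows:
    - {"tx": 0,"ty": 0.4,"tz": -4,"twist": 0}
    - {"tx": 0,"ty": 0.8,"tz": -8,"twist": 0}
    - {"tx": 0,"ty": 0.8,"tz": -12,"twist": 0}
    - {"tx": 0,"ty": 0.8,"tz": -15,"twist": 0}
    - {"tx": 0,"ty": 0.8,"tz": -17.2,"twist": 0}
    - {"tx": 0,"ty": 0.8,"tz": -17.2,"twist": 0}
    - {"tx": 0,"ty": 0.8,"tz": -17.2,"twist": 0}

```text
time_s: 3.05
tcp_pos: [0.5481, -0.2558, 0.2326]
ee_rot: [0.047, 0.999, -0.001, 0.0]
force: [0.4, -0.4, 0.7]
opening: -0.0
```

>>> jog_arm:
  rows:
    - {"tx": 0.03,"ty": 0.3,"tz": 0,"twist": 0}
    - {"tx": 0.06,"ty": 0.6,"tz": 0,"twist": 0}
    - {"tx": 0.1,"ty": 1,"tz": 0,"twist": 0}
    - {"tx": 0.1,"ty": 1,"tz": 0,"twist": 0}

```text
time_s: 3.45
tcp_pos: [0.5494, -0.2453, 0.2334]
ee_rot: [0.047, 0.999, -0.001, 0.001]
force: [-0.1, 0.3, 0.9]
opening: -0.0001
```

```bash
python3 - <<'E'
from plant import *
import cv2,numpy as np
p,d=snapshot("wrist");cv2.imwrite("pics/wrist2.png",p);print(read_state()['force'])
E
```

```text
[ 0.35394666 -0.31405195  0.40315435]
```

View pics/wrist2.png

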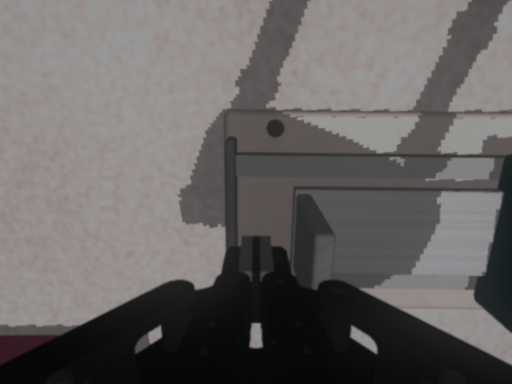

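The fingertips (256,250) are just behind the tab (315,240) and clear of the rear cross bar. I'll start the push in small steps.

>>> jog_arm:
  rows:
    - {"tx": 0.03,"ty": 0.3,"tz": 0,"twist": 0}
    - {"tx": 0.05,"ty": 0.5,"tz": 0,"twist": 0}
    - {"tx": 0.05,"ty": 0.5,"tz": 0,"twist": 0}

```text
time_s: 3.8
tcp_pos: [0.5498, -0.2403, 0.2331]
ee_rot: [0.047, 0.999, -0.001, 0.001]
force: [0.3, 1.1, 0.2]
opening: -0.0001
```

>>> jog_arm:
  rows:
    - {"tx": 0.02,"ty": 0.2,"tz": 0,"twist": 0}
    - {"tx": 0.04,"ty": 0.4,"tz": 0,"twist": 0}
    - {"tx": 0.04,"ty": 0.4,"tz": 0,"twist": 0}

```text
time_s: 4.1
tcp_pos: [0.5501, -0.237, 0.233]
ee_rot: [0.047, 0.999, -0.002, 0.001]
force: [-0.8, -3.8, -0.0]
opening: -0.0002
```

>>> jog_arm:
  rows:
    - {"tx": 0.02,"ty": 0.2,"tz": 0,"twist": 0}
    - {"tx": 0.04,"ty": 0.4,"tz": 0,"twist": 0}
    - {"tx": 0.04,"ty": 0.4,"tz": 0,"twist": 0}

```text
time_s: 4.4
tcp_pos: [0.5501, -0.2352, 0.2332]
ee_rot: [0.048, 0.999, -0.005, 0.001]
force: [-0.5, -11.4, -1.6]
opening: 0.0
```

>>> jog_arm:
  rows:
    - {"tx": 0.02,"ty": 0.2,"tz": 0,"twist": 0}
    - {"tx": 0.04,"ty": 0.4,"tz": 0,"twist": 0}
    - {"tx": 0.04,"ty": 0.4,"tz": 0,"twist": 0}

```text
time_s: 4.7
tcp_pos: [0.5502, -0.2331, 0.2333]
ee_rot: [0.049, 0.999, -0.008, 0.001]
force: [-0.6, -9.6, -2.1]
opening: -0.0002
```

>>> jog_arm:
  rows:
    - {"tx": 0.02,"ty": 0.2,"tz": 0,"twist": 0}
    - {"tx": 0.04,"ty": 0.4,"tz": 0,"twist": 0}
    - {"tx": 0.04,"ty": 0.4,"tz": 0,"twist": 0}

```text
time_s: 5.0
tcp_pos: [0.5503, -0.2307, 0.2333]
ee_rot: [0.05, 0.999, -0.01, 0.001]
force: [0.8, -9.4, -2.1]
opening: -0.0001
```

>>> jog_arm:
  rows:
    - {"tx": 0.02,"ty": 0.2,"tz": 0,"twist": 0}
    - {"tx": 0.04,"ty": 0.4,"tz": 0,"twist": 0}
    - {"tx": 0.04,"ty": 0.4,"tz": 0,"twist": 0}

```text
time_s: 5.3
tcp_pos: [0.5506, -0.2277, 0.2333]
ee_rot: [0.051, 0.999, -0.011, 0.002]
force: [0.3, -6.7, -2.1]
opening: -0.0001
```

>>> jog_arm:
  rows:
    - {"tx": 0.02,"ty": 0.2,"tz": 0,"twist": 0}
    - {"tx": 0.04,"ty": 0.4,"tz": 0,"twist": 0}
    - {"tx": 0.06,"ty": 0.6,"tz": 0,"twist": 0}

```text
time_s: 5.6
tcp_pos: [0.5511, -0.2222, 0.2333]
ee_rot: [0.051, 0.999, -0.011, 0.002]
force: [0.1, -2.0, -0.2]
opening: 0.0002
```

>>> jog_arm:
  rows:
    - {"tx": 0.02,"ty": 0.2,"tz": 0,"twist": 0}
    - {"tx": 0.04,"ty": 0.4,"tz": 0,"twist": 0}
    - {"tx": 0.06,"ty": 0.6,"tz": 0,"twist": 0}
    - {"tx": 0.06,"ty": 0.6,"tz": 0,"twist": 0}

```text
time_s: 6.0
tcp_pos: [0.5518, -0.2156, 0.2333]
ee_rot: [0.051, 0.999, -0.011, 0.002]
force: [-0.1, -0.3, -0.4]
opening: -0.0001
```

>>> jog_arm:
  rows:
    - {"tx": 0.03,"ty": 0.3,"tz": 0,"twist": 0}
    - {"tx": 0.06,"ty": 0.6,"tz": 0,"twist": 0}
    - {"tx": 0.09,"ty": 0.9,"tz": 0,"twist": 0}
    - {"tx": 0.12,"ty": 1.2,"tz": 0,"twist": 0}
    - {"tx": 0.15,"ty": 1.5,"tz": 0,"twist": 0}

```text
time_s: 6.5
tcp_pos: [0.5533, -0.2006, 0.2333]
ee_rot: [0.051, 0.999, -0.011, 0.002]
force: [0.2, -3.7, -1.5]
opening: 0.0002
```

It has broken free, with the force down at about 4 N friction. I'll run on smoothly, staying short of the earliest possible stop (100 mm, TCP y about -0.139).

>>> jog_arm:
  rows:
    - {"tx": 0.04,"ty": 0.4,"tz": 0,"twist": 0}
    - {"tx": 0.08,"ty": 0.8,"tz": 0,"twist": 0}
    - {"tx": 0.12,"ty": 1.2,"tz": 0,"twist": 0}
    - {"tx": 0.16,"ty": 1.6,"tz": 0,"twist": 0}
    - {"tx": 0.2,"ty": 2,"tz": 0,"twist": 0}
    - {"tx": 0.24,"ty": 2.4,"tz": 0,"twist": 0}
    - {"tx": 0.28,"ty": 2.8,"tz": 0,"twist": 0}
    - {"tx": 0.32,"ty": 3.2,"tz": 0,"twist": 0}
    - {"tx": 0.36,"ty": 3.6,"tz": 0,"twist": 0}
    - {"tx": 0.4,"ty": 4,"tz": 0,"twist": 0}

```text
time_s: 7.5
tcp_pos: [0.5574, -0.1602, 0.2334]
ee_rot: [0.051, 0.999, -0.011, 0.002]
force: [2.0, -4.2, -1.7]
opening: -0.0005
```

>>> jog_arm:
  rows:
    - {"tx": 0.03,"ty": 0.3,"tz": 0,"twist": 0}
    - {"tx": 0.06,"ty": 0.6,"tz": 0,"twist": 0}
    - {"tx": 0.09,"ty": 0.9,"tz": 0,"twist": 0}
    - {"tx": 0.12,"ty": 1.2,"tz": 0,"twist": 0}

```text
time_s: 7.9
tcp_pos: [0.5587, -0.148, 0.2334]
ee_rot: [0.051, 0.999, -0.011, 0.002]
force: [1.5, -5.0, -1.2]
opening: 0.0002
```

>>> jog_arm:
  rows:
    - {"tx": 0.01,"ty": 0.1,"tz": 0,"twist": 0}
    - {"tx": 0.02,"ty": 0.2,"tz": 0,"twist": 0}
    - {"tx": 0.03,"ty": 0.3,"tz": 0,"twist": 0}

```text
time_s: 8.2
tcp_pos: [0.559, -0.145, 0.2334]
ee_rot: [0.051, 0.999, -0.011, 0.002]
force: [2.7, -4.1, -1.5]
opening: -0.0001
```

>>> jog_arm:
  rows:
    - {"tx": 0.01,"ty": 0.1,"tz": 0,"twist": 0}
    - {"tx": 0.02,"ty": 0.2,"tz": 0,"twist": 0}
    - {"tx": 0.03,"ty": 0.3,"tz": 0,"twist": 0}

```text
time_s: 8.5
tcp_pos: [0.5593, -0.142, 0.2334]
ee_rot: [0.051, 0.999, -0.012, 0.002]
force: [2.0, -3.9, -0.5]
opening: -0.0001
```

>>> jog_arm:
  rows:
    - {"tx": 0.01,"ty": 0.1,"tz": 0,"twist": 0}
    - {"tx": 0.02,"ty": 0.2,"tz": 0,"twist": 0}
    - {"tx": 0.03,"ty": 0.3,"tz": 0,"twist": 0}
    - {"tx": 0.04,"ty": 0.4,"tz": 0,"twist": 0}

```text
time_s: 8.9
tcp_pos: [0.5597, -0.1379, 0.2334]
ee_rot: [0.051, 0.999, -0.011, 0.002]
force: [1.8, -4.1, -1.3]
opening: -0.0001
```

>>> jog_arm:
  rows:
    - {"tx": 0.01,"ty": 0.1,"tz": 0,"twist": 0}
    - {"tx": 0.02,"ty": 0.2,"tz": 0,"twist": 0}
    - {"tx": 0.03,"ty": 0.3,"tz": 0,"twist": 0}
    - {"tx": 0.04,"ty": 0.4,"tz": 0,"twist": 0}

```text
time_s: 9.3
tcp_pos: [0.5601, -0.1338, 0.2334]
ee_rot: [0.051, 0.999, -0.012, 0.002]
force: [2.6, -4.5, -1.7]
opening: -0.0003
```

>>> jog_arm:
  rows:
    - {"tx": 0.01,"ty": 0.1,"tz": 0,"twist": 0}
    - {"tx": 0.02,"ty": 0.2,"tz": 0,"twist": 0}
    - {"tx": 0.03,"ty": 0.3,"tz": 0,"twist": 0}
    - {"tx": 0.04,"ty": 0.4,"tz": 0,"twist": 0}

```text
time_s: 9.7
tcp_pos: [0.5605, -0.1297, 0.2334]
ee_rot: [0.051, 0.999, -0.012, 0.002]
force: [3.1, -4.4, -1.1]
opening: -0.0004
```

>>> jog_arm:
  rows:
    - {"tx": 0.02,"ty": 0.1,"tz": 0,"twist": 0}
    - {"tx": 0.03,"ty": 0.2,"tz": 0,"twist": 0}
    - {"tx": 0.05,"ty": 0.3,"tz": 0,"twist": 0}
    - {"tx": 0.06,"ty": 0.4,"tz": 0,"twist": 0}

```text
time_s: 10.1
tcp_pos: [0.561, -0.1256, 0.2334]
ee_rot: [0.051, 0.999, -0.011, 0.002]
force: [1.3, -3.7, -1.0]
opening: 0.0
```

>>> jog_arm:
  rows:
    - {"tx": 0.01,"ty": 0.1,"tz": 0,"twist": 0}
    - {"tx": 0.02,"ty": 0.2,"tz": 0,"twist": 0}
    - {"tx": 0.04,"ty": 0.3,"tz": 0,"twist": 0}
    - {"tx": 0.05,"ty": 0.4,"tz": 0,"twist": 0}

```text
time_s: 10.5
tcp_pos: [0.5615, -0.1216, 0.2334]
ee_rot: [0.051, 0.999, -0.012, 0.002]
force: [1.4, -3.8, -0.1]
opening: 0.0003
```

>>> jog_arm:
  rows:
    - {"tx": 0.01,"ty": 0.1,"tz": 0,"twist": 0}
    - {"tx": 0.02,"ty": 0.2,"tz": 0,"twist": 0}
    - {"tx": 0.04,"ty": 0.3,"tz": 0,"twist": 0}
    - {"tx": 0.05,"ty": 0.4,"tz": 0,"twist": 0}

```text
time_s: 10.9
tcp_pos: [0.562, -0.1175, 0.2334]
ee_rot: [0.051, 0.999, -0.012, 0.002]
force: [1.0, -4.6, -1.3]
opening: -0.0001
```

>>> jog_arm:
  rows:
    - {"tx": 0.01,"ty": 0.1,"tz": 0,"twist": 0}
    - {"tx": 0.02,"ty": 0.2,"tz": 0,"twist": 0}
    - {"tx": 0.04,"ty": 0.3,"tz": 0,"twist": 0}
    - {"tx": 0.05,"ty": 0.4,"tz": 0,"twist": 0}

```text
time_s: 11.3
tcp_pos: [0.5625, -0.1134, 0.2334]
ee_rot: [0.051, 0.999, -0.011, 0.002]
force: [-1.4, -3.5, -0.1]
opening: -0.0001
```

>>> jog_arm:
  rows:
    - {"tx": 0.01,"ty": 0.1,"tz": 0,"twist": 0}
    - {"tx": 0.02,"ty": 0.2,"tz": 0,"twist": 0}
    - {"tx": 0.03,"ty": 0.3,"tz": 0,"twist": 0}
    - {"tx": 0.04,"ty": 0.4,"tz": 0,"twist": 0}

```text
time_s: 11.7
tcp_pos: [0.5629, -0.1093, 0.2334]
ee_rot: [0.051, 0.999, -0.012, 0.002]
force: [-0.1, -4.2, 0.9]
opening: -0.0001
```

>>> jog_arm:
  rows:
    - {"tx": 0.01,"ty": 0.1,"tz": 0,"twist": 0}
    - {"tx": 0.02,"ty": 0.2,"tz": 0,"twist": 0}
    - {"tx": 0.03,"ty": 0.3,"tz": 0,"twist": 0}
    - {"tx": 0.04,"ty": 0.4,"tz": 0,"twist": 0}

```text
time_s: 12.1
tcp_pos: [0.5632, -0.1061, 0.2334]
ee_rot: [0.051, 0.999, -0.013, 0.002]
force: [0.5, -9.2, -0.8]
opening: 0.0001
```

The stop is felt at 133 mm of travel, 9 N and rising. I'll press on gently to about 12 N.

>>> jog_arm:
  rows:
    - {"tx": 0.01,"ty": 0.1,"tz": 0,"twist": 0}
    - {"tx": 0.02,"ty": 0.2,"tz": 0,"twist": 0}
    - {"tx": 0.02,"ty": 0.2,"tz": 0,"twist": 0}

```text
time_s: 12.4
tcp_pos: [0.5633, -0.1052, 0.2334]
ee_rot: [0.052, 0.999, -0.014, 0.002]
force: [0.2, -9.2, -0.9]
opening: 0.0
```

>>> jog_arm:
  rows:
    - {"tx": 0.01,"ty": 0.15,"tz": 0,"twist": 0}
    - {"tx": 0.03,"ty": 0.28,"tz": 0,"twist": 0}
    - {"tx": 0.03,"ty": 0.28,"tz": 0,"twist": 0}

```text
time_s: 12.7
tcp_pos: [0.5634, -0.1038, 0.2335]
ee_rot: [0.052, 0.998, -0.016, 0.001]
force: [-0.6, -11.6, -0.6]
opening: 0.0
```

Held at about 11.6 N, inside the 8–15 N window. I'll back off, rise, and check the carriage.

```bash
python3 - <<'E'
from plant import *
for i in range(3): snapshot("top"); print(read_state()['force'])
E
```

```text
[ -0.01979531 -12.19014963  -1.5079484 ]
[ -0.70033799 -11.73712654  -1.26080939]
[ -0.60794369 -11.5610535   -0.86756028]
```

>>> jog_arm:
  rows:
    - {"tx": -0.05,"ty": -0.5,"tz": 0,"twist": 0}
    - {"tx": -0.15,"ty": -1.5,"tz": 0,"twist": 0}
    - {"tx": -0.3,"ty": -3,"tz": 0,"twist": 0}
    - {"tx": -0.3,"ty": -3,"tz": 2,"twist": 0}
    - {"tx": -0.3,"ty": -3,"tz": 6,"twist": 0}
    - {"tx": -0.3,"ty": -3,"tz": 11,"twist": 0}
    - {"tx": -0.3,"ty": -3,"tz": 13,"twist": 0}
    - {"tx": -0.3,"ty": -3,"tz": 13,"twist": 0}

```text
time_s: 13.65
tcp_pos: [0.5605, -0.1346, 0.3689]
ee_rot: [0.053, 0.998, -0.017, 0.006]
force: [-0.6, 1.0, 0.3]
opening: -0.0
```

```bash
python3 - <<'E'
from plant import *
from h import *
c=camera_info("wrist");p,d=snapshot("wrist");cv2.imwrite("pics/wrist3.png",p);np.savez("wrist3.npz",p=p,d=d,c=np.array([c],dtype=object))
P=pts(c,d);H=P[...,2]
M=(H>.084)&(H<.1)&(P[...,1]<-.05)&(P[...,1]>-.12)&(P[...,0]>.5)&(P[...,0]<.61)
q=P[M];r=cv2.minAreaRect(q[:,:2].astype(np.float32)*1000);print("tab",len(q),r)
M=(H>.125)&(H<.155)&(abs(P[...,0]-.58)<.04)&(abs(P[...,1]-.08)<.04);q=P[M]
if len(q):
  zt=np.percentile(q[:,2],90);t=q[q[:,2]>zt-.004];print("btn top",len(t),zt,(t.min(0)+t.max(0))/2,t.max(0)-t.min(0),t.mean(0))
print(read_state()['force'],read_state()['ee_rot'])
E
```

```text
tab 649 ((562.1321411132812, -94.22347259521484), (8.235432624816895, 44.28230285644531), 83.89807891845703)
[-0.79207701 -0.18974672 -1.01649359] [ 0.05264869  0.99847637 -0.01616788  0.00341401]
```

View pics/wrist3.png

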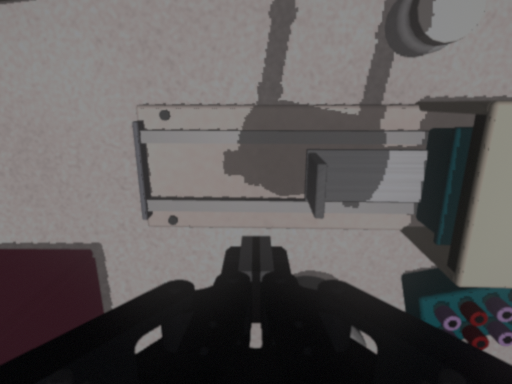

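The tab is now at y = -0.094, 128 mm on, and the carriage is under the hood. Next I'll go above the button and verify its top.

>>> jog_arm:
  rows:
    - {"tx": 0.4,"ty": 4,"tz": 2,"twist": 0}
    - {"tx": 0.8,"ty": 8,"tz": 3,"twist": 0}
    - {"tx": 1.2,"ty": 12,"tz": 3,"twist": 0}
    - {"tx": 1.6,"ty": 16,"tz": 3,"twist": 0}
    - {"tx": 2,"ty": 20,"tz": 3,"twist": 0}
    - {"tx": 2.25,"ty": 22,"tz": 3,"twist": 0}
    - {"tx": 2.25,"ty": 22,"tz": 3,"twist": 0}
    - {"tx": 2.25,"ty": 22,"tz": 3,"twist": 0}

```text
time_s: 14.5
tcp_pos: [0.583, 0.0854, 0.3937]
ee_rot: [0.052, 0.998, -0.017, 0.002]
force: [0.5, -0.1, -1.2]
opening: 0.0001
```

```bash
python3 - <<'E'
from plant import *
from h import *
c=camera_info("wrist");p,d=snapshot("wrist");cv2.imwrite("pics/wrist4.png",p)
P=pts(c,d);H=P[...,2]
M=(H>.123)&(H<.16)&(abs(P[...,0]-.58)<.03)&(abs(P[...,1]-.08)<.03);q=P[M]
print(len(q),np.histogram(q[:,2],bins=np.arange(.122,.162,.002)))
c=camera_info("top")
for zz in(.14,):
  pass
p,d,c=load("top0.npz");P=pts(c,d);H=P[...,2];M=(H>.123)&(H<.16)&(abs(P[...,0]-.58)<.03)&(abs(P[...,1]-.08)<.03);print(np.histogram(P[M][:,2],bins=np.arange(.122,.162,.002)))
t=P[M&(H>.136)];print((t.min(0)+t.max(0))/2,t.mean(0),t.max(0)-t.min(0))
print(read_state()['tcp_pos'],read_state()['ee_rot'],read_state()['force'])
E
```

```text
2968 (array([  10,   31,  157, 1233,  115,   22,   34,  158, 1135,   73,    0,
          0,    0,    0,    0,    0,    0,    0,    0,    0]), array([0.122, 0.124, 0.126, 0.128, 0.13 , 0.132, 0.134, 0.136, 0.138,
       0.14 , 0.142, 0.144, 0.146, 0.148, 0.15 , 0.152, 0.154, 0.156,
       0.158, 0.16 , 0.162]))
(array([ 1,  7, 19, 59, 50, 16,  3, 17, 46, 39, 15,  0,  0,  0,  0,  0,  0,
        0,  0,  0]), array([0.122, 0.124, 0.126, 0.128, 0.13 , 0.132, 0.134, 0.136, 0.138,
       0.14 , 0.142, 0.144, 0.146, 0.148, 0.15 , 0.152, 0.154, 0.156,
       0.158, 0.16 , 0.162]))
[0.58522175 0.0818594  0.1399833 ] [0.58486741 0.08132006 0.13986515] [0.0291838  0.03120003 0.00744732]
[0.58301413 0.08476703 0.39412389] [ 0.05278329  0.9984659  -0.01658377  0.00218017] [-0.26947226  0.02128745  1.43260062]
```

View pics/wrist4.png

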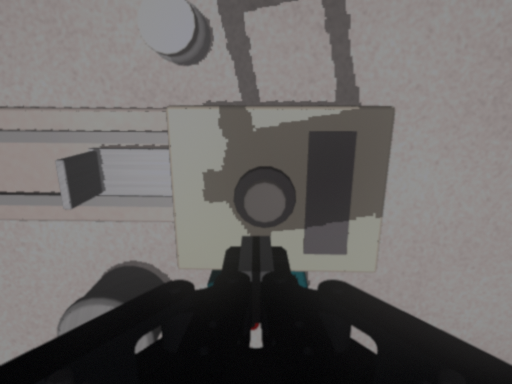

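The button (265,200) is under the fingers: top at z = 0.139, collar at 0.1285, centre (0.585, 0.0815). Coming down.

>>> jog_arm:
  rows:
    - {"tx": 0.1,"ty": 0.2,"tz": -3,"twist": 0}
    - {"tx": 0.1,"ty": 0.2,"tz": -5.5,"twist": 0}
    - {"tx": 0.1,"ty": 0.2,"tz": -7,"twist": 0}
    - {"tx": 0.1,"ty": 0.2,"tz": -7.6,"twist": 0}
    - {"tx": 0.1,"ty": 0.2,"tz": -7.6,"twist": 0}

```text
time_s: 15.05
tcp_pos: [0.584, 0.086, 0.3175]
ee_rot: [0.053, 0.998, -0.017, 0.002]
force: [0.3, -0.2, -0.2]
opening: -0.0001
```

>>> jog_arm:
  rows:
    - {"tx": 0,"ty": 0,"tz": -0.2,"twist": 0}
    - {"tx": 0,"ty": 0,"tz": -0.4,"twist": 0}
    - {"tx": 0,"ty": 0,"tz": -0.5,"twist": 0}
    - {"tx": 0,"ty": 0,"tz": -0.5,"twist": 0}

```text
time_s: 15.45
tcp_pos: [0.5841, 0.086, 0.3133]
ee_rot: [0.053, 0.998, -0.017, 0.002]
force: [0.2, -0.9, 1.4]
opening: 0.0003
```

>>> jog_arm:
  rows:
    - {"tx": 0,"ty": 0,"tz": -0.15,"twist": 0}
    - {"tx": 0,"ty": 0,"tz": -0.3,"twist": 0}
    - {"tx": 0,"ty": 0,"tz": -0.3,"twist": 0}

```text
time_s: 15.75
tcp_pos: [0.5841, 0.0861, 0.3105]
ee_rot: [0.053, 0.998, -0.017, 0.003]
force: [-0.0, -0.4, 2.2]
opening: 0.0001
```

>>> jog_arm:
  rows:
    - {"tx": 0,"ty": 0,"tz": -0.15,"twist": 0}
    - {"tx": 0,"ty": 0,"tz": -0.3,"twist": 0}
    - {"tx": 0,"ty": 0,"tz": -0.3,"twist": 0}

```text
time_s: 16.05
tcp_pos: [0.5841, 0.0861, 0.3076]
ee_rot: [0.053, 0.998, -0.017, 0.003]
force: [-1.8, -0.1, 4.9]
opening: -0.0002
```

>>> jog_arm:
  rows:
    - {"tx": 0,"ty": 0,"tz": -0.1,"twist": 0}
    - {"tx": 0,"ty": 0,"tz": -0.2,"twist": 0}
    - {"tx": 0,"ty": 0,"tz": -0.2,"twist": 0}

```text
time_s: 16.35
tcp_pos: [0.584, 0.0861, 0.3073]
ee_rot: [0.053, 0.998, -0.017, 0.003]
force: [-3.9, -1.5, 10.1]
opening: 0.0
```

>>> jog_arm:
  rows:
    - {"tx": 0,"ty": 0,"tz": -0.15,"twist": 0}
    - {"tx": 0,"ty": 0,"tz": -0.3,"twist": 0}
    - {"tx": 0,"ty": 0,"tz": -0.3,"twist": 0}

```text
time_s: 16.65
tcp_pos: [0.5837, 0.0861, 0.3072]
ee_rot: [0.053, 0.998, -0.016, 0.004]
force: [-5.9, -1.1, 15.2]
opening: -0.0002
```

The button has bottomed: 15 N with no further travel, after about 6 mm. Letting go.

>>> jog_arm:
  rows:
    - {"tx": 0,"ty": 0,"tz": 0.5,"twist": 0}
    - {"tx": 0,"ty": 0,"tz": 2,"twist": 0}
    - {"tx": 0,"ty": 0,"tz": 5,"twist": 0}
    - {"tx": 0,"ty": 0,"tz": 9,"twist": 0}
    - {"tx": 0,"ty": 0,"tz": 12,"twist": 0}
    - {"tx": 0,"ty": 0,"tz": 12,"twist": 0}

```text
time_s: 17.25
tcp_pos: [0.5835, 0.0861, 0.4335]
ee_rot: [0.053, 0.998, -0.016, 0.009]
force: [0.3, -0.2, 0.9]
opening: 0.0002
```

```bash
python3 - <<'E'
from plant import *
from h import *
c=camera_info("wrist");p,d=snapshot("wrist");cv2.imwrite("pics/wrist5.png",p)
P=pts(c,d);H=P[...,2]
M=(H>.123)&(H<.16)&(abs(P[...,0]-.58)<.03)&(abs(P[...,1]-.08)<.03);print("btn z",np.median(P[M&(H>.1325)][:,2]))
M=(H>.084)&(H<.1)&(P[...,1]<-.05)&(P[...,1]>-.12)&(P[...,0]>.5)&(P[...,0]<.61)
print("tab",cv2.minAreaRect(P[M][:,:2].astype(np.float32)*1000))
c=camera_info("scene");p,d=snapshot("scene");cv2.imwrite("pics/scene5.png",p)
p0,d0,_=load("scene0.npz")
def cen(p,box,f):
    x,y,X,Y=box;h=cv2.cvtColor(p[y:Y,x:X],cv2.COLOR_BGR2HSV);v,u=np.where(f(h));return (u.mean()+x).round(1),(v.mean()+y).round(1),len(u)
for n,b in(("drum",(155,195,205,250)),("jar",(268,240,300,285)),("rack",(165,255,203,310))):
    x,y,X,Y=b;print(n,cv2.absdiff(p[y:Y,x:X],p0[y:Y,x:X]).mean(),np.abs(d[y:Y,x:X]-d0[y:Y,x:X]).mean())
    s,_=cv2.phaseCorrelate(p0[y:Y,x:X,1].astype(float),p[y:Y,x:X,1].astype(float));print(s)
print(read_state()['force'],read_state()['time_s'])
E
```

```text
btn z 0.1389300851101175
tab ((562.3869018554688, -93.82490539550781), (9.627565383911133, 44.36227035522461), 85.15869903564453)
drum 12.399272727272727 0.033912696
(0.021505286858371164, 0.03769384413275034)
jar 12.36273148148148 0.0098282015
(0.0777039666175714, 0.5688259630795436)
rack 8.642583732057416 0.007132104
(-0.0016603129921968218, 0.02790283460450027)
[ 0.09521023  1.17925621 -0.82300164] 17.35
```

View pics/scene5.png

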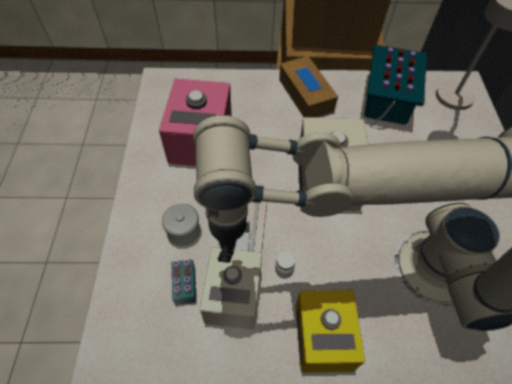

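The tab is unmoved at y about -0.094, the button is back up at z = 0.139, and the drum (180,222), jar (285,262) and rack (183,280) are where they were. Handing in.

```bash
python3 - <<'E'
from plant import *
print(bot.hand_in())
E
```

```text
the job is handed in; nothing more can be done
None
```

I did the job in the order asked and handed it in at about 17 s, well inside the 64 s limit. No verdict came back.

- **Breaking free:** I pushed the tab from behind with closed fingers. The detent showed as about 11 N over roughly the first 15 mm, then the force dropped to about 4 N of friction.
- **Seating on the stop:** The carriage met the end stop at about 128 mm of travel by camera. The push was held at 11.5 to 12 N on the tab, and no reading there went over about 12 N.
- **Start button:** I pressed it until it stopped moving, after about 6 mm with 15 N on it, then let go. It is back up at its starting height of 139 mm.
- **Last checks:** The tab had not moved after the press; the two measurements agree within 0.5 mm. The gripper is clear of everything, and the force reading is zero within noise.
- **Bystanders:** The drum and rack images had not shifted. The jar's image match gave a 0.6 pixel offset. The arm's shadows changed the lighting there and the jar looks in place, so I take it as unmoved.
- **Small disagreements:** The top and wrist cameras differed by 4 mm on the tab's x position. The tool ended up tilted by about 2° from the pushing, and I allowed for that when pressing the button.

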